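Set out the play corner for the next child

ROBOT

A 6-joint arm with a two-finger parallel gripper is mounted at the origin on the work surface. World frame = base frame: x ahead of the robot, y to its left, z up, the work surface at z = 0. Lengths are in m, angles in rad, forces in N, time in s.
With the tool pointing down it reaches from about 0.4 to 0.925 m from the base axis. Payload 3.4 kg.
Tool frame: the origin (TCP) lies midway between the tips of the shut fingers; the grasp point (between the pads) lies 19 mm behind it; z points along the fingers, x is the direction in which the jaws open and shut, and the axes are right-handed (so a half turn about z gives the same grasp; the last joint's range is limited). The gripper opens to 85 mm and grips with 20 to 120 N. Pads are 22 mm wide; open, the fingers measure 114 mm over their backs; the gripper's body (76 mm by 85 mm) begins 54 mm behind the grasp point. The pads swing forward as they close: fully open they stand 13 mm farther back than shut.
Start: joints at [1.026, 0.307, 1.506, -0, 1.328, -0.073], TCP at [0.261, 0.512, 0.231] pointing down, gripper open.
Joint ranges: [-3.12, 3.12], [-1.05, 2.28], [0.14, 2.33], [-1.42, 4.57], [0.1, 2.73], [-2.68, 2.68]. Speed limits (rad/s): [2.57, 2.57, 3.14, 3.14, 3.14, 3.14].

INTERFACE

Orientations are given as a unit quaternion [w, x, y, z].
In Python, from rig import manip, move_gripper, kin, readout, get_image, camera_info gives the robot as it stands. Calls block until the motion is done:
- manip.move_to(position, orientation): joint-space move of the TCP to a pose.
- manip.line_to(position, max_speed=0.15, frame=None, f_stop=None): straight line of the TCP; frame=None keeps the orientation; max_speed is the mean speed in m/s. With f_stop (N) it stops when the force on the tool has changed by that much, and returns True; else False.
- manip.goto_joints(angles): joint-space move.
- move_gripper(opening, strength=None): finger opening in m; strength is the grip in N (None keeps the last); returns when the fingers have stopped.
- manip.dwell(seconds).
- kin.inverse_kinematics(position, orientation): joint angles nearest the present ones, or None.
- readout.sense(): the state.
- get_image(name): name is "side" or "top" or "wrist"; returns the picture (480x640x3 uint8, red, green, blue); there is no depth.
- camera_info(name): a dict with "mtx" (3x3 intrinsics, pixels), "eye" and "orientation" of the camera in the world; the wrist camera has in their place "hand_eye" (4x4, takes a point from camera to tool coordinates, whose origin is the TCP and whose axes are the tool frame's). Camera axes: x right, y down, z forward; pixel columns grow to the right and rows downward; lengths in m; the calibration is good to about 2 mm. A picture is of the moment at which its call begins: read the wrist's pose just before it. camera_info takes no time and is no camera call.
A pose or a line that the arm cannot do raises manip.IKError and nothing moves.
- manip.close_job(): hands the job in, once; it reports no verdict.
The state is a dict: "clock": time; "qpos": joint angles; "qd": joint speeds; "joint_efforts": joint torques, N m; "ee_pos": TCP position; "ee_rot": TCP orientation; "wrist_force": force on the tool from outside, world axes, zero at the start; "ft_torque": the same for the moment, N m; "finger_gap": finger opening in m.
Only numpy, scipy, OpenCV 4.12 (cv2) and the standard library are available. Lean on these libraries where they do the work, as an engineer would, in place of code of your own. Each camera call takes 0.05 s, during which the arm holds its last target. There are 200 camera calls.

TASK

Set out the toys, left and right being as seen from the robot: on the pine display board stand the piggy bank on the left cork disc, the large molar on the right one, and the small molar between them on the middle one, each centred on its disc; then lay the stethoscope head flat and centred on top of the large molar. Hang up the red handset across the cradle of the telephone base. Keep the piggy bank upright all the while and leave the toothbrush, the car and the ring where they are.

Things in the scene. Friction and masses are not known exactly. Their poses are not given: they have to be found in the camera images.
- board: Fixed pine display board, flat, 84 (x) x 300 (y) x 15 mm high, with three brown cork discs 60 mm across flush in its top. Origin: centre of its underside. In its frame the left disc (seen from the robot) is centred at y = +100 mm, the middle one at y = 0, the right one at y = -100 mm, all at x = 0. It is turned at most 0.2 rad.
- phone: Fixed grey telephone base, 110 (x) x 150 (y) x 30 mm. Origin: centre of its underside. Two cradle plates, 8 mm thick, at y = -22 and +22 mm: notch 44 mm wide in x, centred, floor at z = 60 mm, prongs up to z = 73 mm; fingers fit between the plates. The handset's bar lies in both notches along y, cups hanging outside the plates; its origin is then at x = y = 0, z = 38 mm.
- piggy_bank: Cream ceramic piggy bank, loose, standing on four short legs, 84 mm long (snout to +x), 53 mm wide in y (round barrel, widest 34 mm above the underside), 61 mm high without the ears (62 mm with them), 200 g. Origin: centre of its underside, mid-length of the barrel.
- large_molar: The larger of two loose white-painted wooden molars: squarish four-cusped crown 42 x 42 mm over its flat sides, flat on top, standing on four roots, 52 mm high (the crown's straight sides run from 24 to 52 mm). Origin: centre of its underside; x and y along the crown's sides.
- small_molar: The smaller of two loose white-painted wooden molars: squarish four-cusped crown 30 x 30 mm over its flat sides, flat on top, standing on four roots, 40 mm high (the crown's straight sides run from 18 to 40 mm). Origin: centre of its underside; x and y along the crown's sides.
- chestpiece: Silver toy stethoscope head, loose, lying flat: metal disc 46 mm across and 18 mm high (straight side from 3 to 12 mm), with a 7 mm thick tube stub that reaches 37 mm from the centre along its +x. Origin: centre of the disc's underside.
- handset: Red plastic telephone handset, loose, lying with its two cups down: 160 mm long in x; cups 44 mm across, centred at x = -58 and +58 mm, underside at z = 0; the bar between them is 26 mm wide in y and runs from z = 22 to z = 44 mm. Origin: mid-length, level with the cups' underside. Same both ways round.
- toothbrush: Bystander: chunky wooden toy toothbrush lying along its x, 160 mm long, 22 mm wide, 24 mm high; not to be moved. Origin: centre of its underside.
- toy_car: Bystander: wooden toy car, 75 x 44 mm, 45 mm high; not to be moved. Origin: centre of its underside.
- wooden_ring: Bystander: flat wooden ring 60 mm across, 12 mm high; not to be moved. Origin: centre of its underside.
Mind the look-alikes: they are no part of the job. What is shaped like the large_molar but green or yellow is not meant. Of the things that look like the handset, the smaller one is meant.

How it is judged:
By the outcome, as a careful person would: the job done as asked, in the order asked, and still so for the second after the job is handed in, with the robot touching nothing.
It also fails if it takes over 128 s, if anything falls off the work surface, if the arm or the gripper's body presses on something with over 40 N, if the wrist force passes 120 N, or if a joint passes its speed limit or range.

## Working session

There is one attempt and no reset: what is moved stays moved. The work goes in short steps, each a Python script; the robot and the scene stay as the last script left them, time stands still between calls to the robot, and variables do not carry over. Pictures are saved under pics/ and viewed, about 12 in all and at most 16, crops included, and the job is handed in when it is done.

```bash
mkdir -p pics; ls; python3 - <<'E'
from rig import *
import cv2
from rig import get_image,camera_info,readout
for n in ["top","side"]:
    cv2.imwrite(f"pics/{n}0.png",get_image(n)[:,:,::-1]); print(n,camera_info(n))
print(camera_info("wrist")); print(readout.sense())
E
```

```text
pics
top {'mtx': array([[491.78736603,   0.        , 320.1966093 ],
       [  0.        , 491.78736603, 243.49941476],
       [  0.        ,   0.        ,   1.        ]]), 'eye': array([ 0.36157499, -0.03167194,  1.01772369]), 'orientation': array([-0.05362249,  0.70790819, -0.70299148,  0.0423509 ])}
side {'mtx': array([[554.48059281,   0.        , 312.52071826],
       [  0.        , 554.48059281, 244.33752028],
       [  0.        ,   0.        ,   1.        ]]), 'eye': array([ 0.18696888, -0.6623922 ,  0.7926519 ]), 'orientation': array([-0.37006954,  0.89865487, -0.21995998,  0.08417579])}
{'mtx': array([[394.9216976 ,   0.        , 321.30531338],
       [  0.        , 394.9216976 , 241.82748459],
       [  0.        ,   0.        ,   1.        ]]), 'hand_eye': array([[ 9.99999053e-01,  6.78486916e-05, -1.37438741e-03,
         6.57111823e-04],
       [ 3.47350932e-04,  9.53993671e-01,  2.99826543e-01,
        -7.56179174e-02],
       [ 1.33149973e-03, -2.99826737e-01,  9.53992744e-01,
        -1.42491050e-01],
       [ 0.00000000e+00,  0.00000000e+00,  0.00000000e+00,
         1.00000000e+00]])}
{'clock': 0.1, 'qpos': array([ 1.02653413e+00,  3.07477727e-01,  1.50751908e+00, -1.16740321e-06,
        1.32841655e+00, -7.35208314e-02]), 'qd': array([-0.00210368, -0.00152891, -0.00239201, -0.00045651,  0.00083807,
       -0.00066109]), 'joint_efforts': array([-3.75361324e-04, -4.58526564e+01, -2.52607602e+01, -7.02190187e-05,
        5.48414610e-03, -9.18278317e-06]), 'ee_pos': array([0.260501  , 0.5119106 , 0.23049382]), 'ee_rot': array([ 4.18060338e-04,  8.52509731e-01,  5.22710559e-01, -8.08678847e-04]), 'wrist_force': array([-0.46496837, -0.64166398, -0.23355774]), 'ft_torque': array([0.00929697, 0.00939083, 0.03744102]), 'finger_gap': 0.0853096678139212}
```

View pics/top0.png

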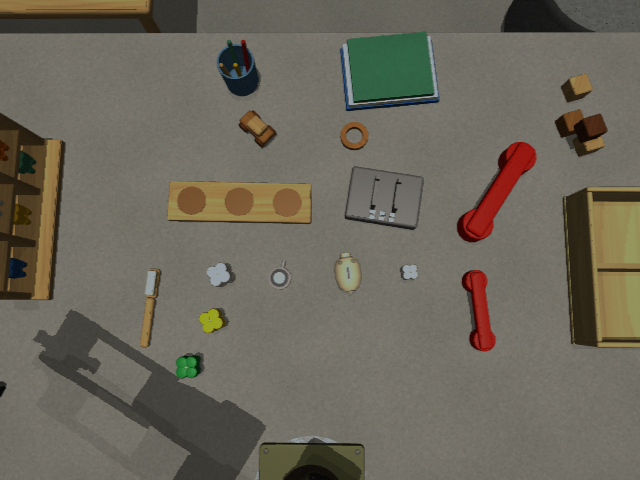

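View pics/side0.png

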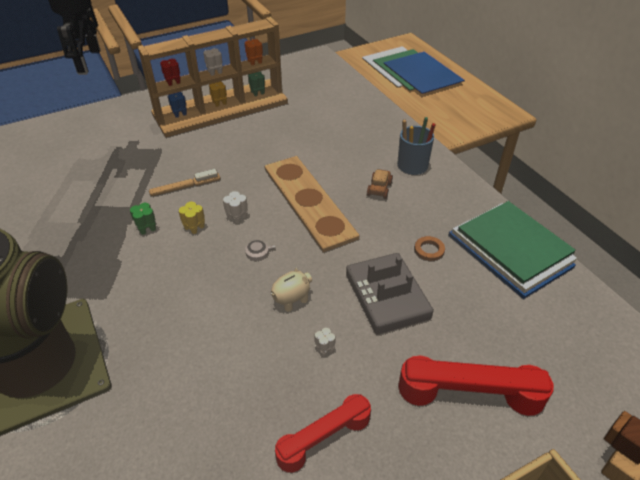

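Top picture candidates:
- White molars: (219,274) is the large one and (410,272) the small one. The yellow (211,320) and green (187,366) ones are decoys.
- Handsets: (479,310) is the smaller and the one wanted. (497,190) is the larger.
- Others: chestpiece (281,277), piggy (347,273), board discs (192,201), (239,201) and (287,202), phone (385,197).

Next is a close crop and rough positions.

```bash
cat > h.py <<'E'
import numpy as np, cv2
from scipy.spatial.transform import Rotation as R
from rig import manip, move_gripper, kin, readout, get_image, camera_info
def rot(q): return R.from_quat(np.roll(q,-1))
def quat(r): return np.roll(r.as_quat(),1)
def cam(name,s=None):
    c=camera_info(name)
    if name!="wrist": return c["mtx"],rot(c["orientation"]).as_matrix(),np.array(c["eye"])
    s=s or readout.sense(); T=rot(s["ee_rot"]).as_matrix(); H=c["hand_eye"]
    return c["mtx"],T@H[:3,:3],T@H[:3,3]+s["ee_pos"]
def px2w(c,uv,z):
    K,Rm,e=c; d=Rm@np.linalg.solve(K,[uv[0],uv[1],1.]); return e+d*(z-e[2])/d[2]
def w2px(c,p):
    K,Rm,e=c; q=K@(Rm.T@(np.asarray(p)-e)); return q[:2]/q[2]
def down(a):  # tool pointing down, jaw axis at angle a from world x
    return quat(R.from_euler('z',a)*R.from_euler('x',np.pi))
def shot(name,fn,crop=None,k=1):
    s=readout.sense(); im=get_image(name)[:,:,::-1].copy(); cv2.imwrite('pics/full_'+fn,im)
    if crop: u0,v0,u1,v1=crop; im=cv2.resize(im[v0:v1,u0:u1],None,fx=k,fy=k,interpolation=cv2.INTER_CUBIC)
    cv2.imwrite('pics/'+fn,im); return cam(name,s)
E
python3 - <<'E'
from h import *
c=cam("top")
for n,uv,z in [("L",(192,201),.015),("M",(239,201),.015),("Rr",(287,202),.015),("phone",(385,197),.03),("big molar",(219,274),.052),("small",(410,272),.04),("chest",(281,277),.018),("pig",(347,273),.05),("hs1",(475,281),.04),("hs2",(484,340),.04),("big hs",(518,155),.04),("bighs2",(475,225),.04)]:
    p=px2w(c,uv,z); print(n,p.round(3),np.hypot(*p[:2]).round(3))
im=cv2.imread('pics/top0.png')
a=cv2.resize(im[160:360,140:440][:, :],None,fx=2.6,fy=2.6,interpolation=cv2.INTER_CUBIC)
cv2.imwrite('pics/crop1.png',a)
E
```

```text
L [0.587 0.254 0.015] 0.639
M [0.587 0.155 0.015] 0.607
Rr [0.585 0.055 0.015] 0.588
phone [ 0.594 -0.147  0.03 ] 0.612
big molar [0.432 0.183 0.052] 0.469
small [ 0.439 -0.194  0.04 ] 0.48
chest [0.429 0.064 0.018] 0.434
pig [ 0.435 -0.069  0.05 ] 0.441
hs1 [ 0.422 -0.322  0.04 ] 0.531
hs2 [ 0.308 -0.336  0.04 ] 0.455
big hs [ 0.68  -0.418  0.04 ] 0.799
bighs2 [ 0.534 -0.326  0.04 ] 0.626
```

View pics/crop1.png

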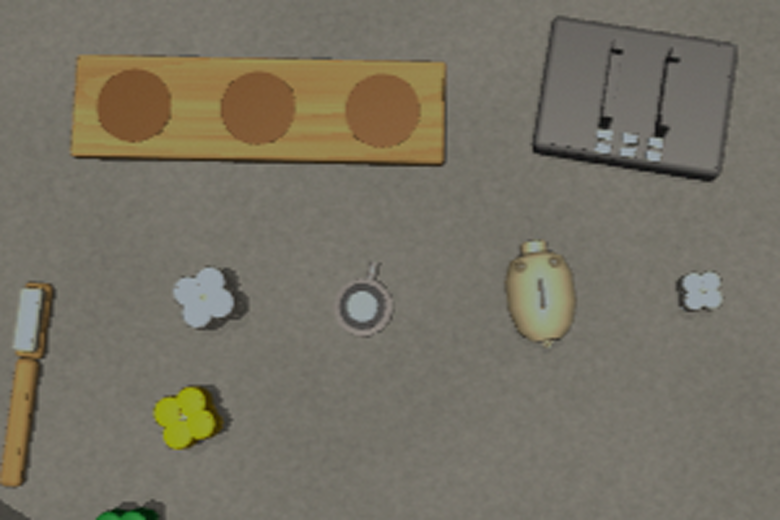

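```bash
cat > tour.py <<'E'
from h import *
import pickle
q=down(-np.pi/2); cams={}
for n,(x,y),z in [("bigmolar",(.432,.183),.17),("board",(.587,.155),.26),("chest",(.429,.064),.17),("pig",(.435,-.069),.18),("small",(.439,-.194),.16),("phone",(.594,-.147),.2),("hs",(.365,-.329),.2)]:
    try: manip.move_to([x,y,z],q)
    except manip.IKError: print("IK",n); continue
    manip.dwell(.2); cams[n]=shot("wrist",n+".png")
pickle.dump(cams,open("cams.pkl","wb")); print(readout.sense()["clock"])
f=lambda n:cv2.resize(cv2.imread(f"pics/full_{n}.png"),(400,300),interpolation=cv2.INTER_AREA)
cv2.imwrite("pics/m1.png",np.vstack([np.hstack([f("bigmolar"),f("chest")]),np.hstack([f("pig"),f("small")])]))
E
python3 tour.py
```

```text
8.1417
```

View pics/m1.png

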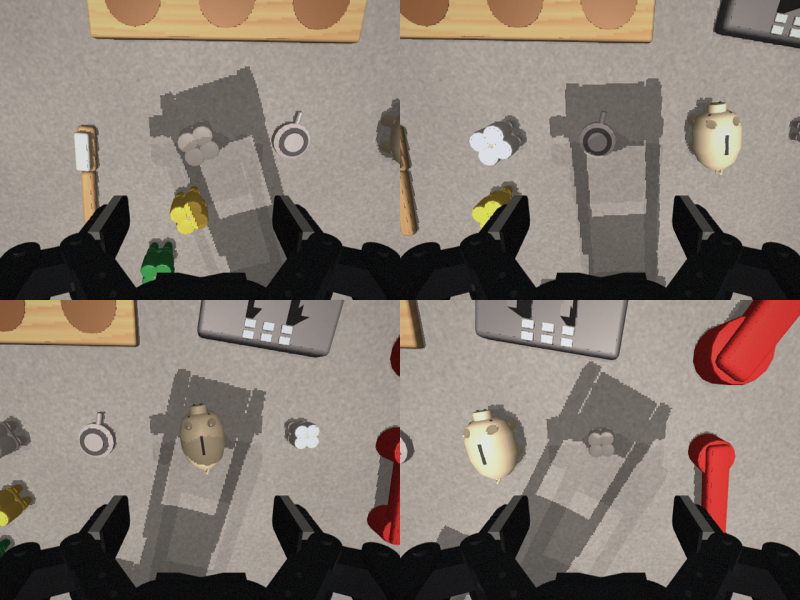

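The montage shows all four objects near the centre of their frames: large molar at about (317,232) in full pixels, chest (317,220), pig (325,216), small molar (320,229). Zooming in with a brightened view.

```bash
python3 - <<'E'
from h import *
def f(n,u,v):
    im=cv2.imread(f"pics/full_{n}.png")[v-75:v+75,u-100:u+100]
    im=cv2.resize(im,None,fx=2,fy=2,interpolation=cv2.INTER_CUBIC)
    im=np.uint8(255*(im/255.)**.6)
    for k in range(0,400,50): cv2.line(im,(k,0),(k,5),(0,0,255)); 
    for k in range(0,300,50): cv2.line(im,(0,k),(5,k),(0,0,255))
    return im
cv2.imwrite("pics/m2.png",np.vstack([np.hstack([f("bigmolar",317,232),f("chest",317,220)]),np.hstack([f("pig",325,216),f("small",320,229)])]))
g=lambda n:cv2.resize(cv2.imread(f"pics/full_{n}.png"),(400,300),interpolation=cv2.INTER_AREA)
m=np.hstack([g("board"),g("phone")]); m2=np.hstack([g("hs"),g("hs")*0])
cv2.imwrite("pics/m3.png",np.vstack([m,m2]))
E
```

```text
(no output)
```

View pics/m2.png

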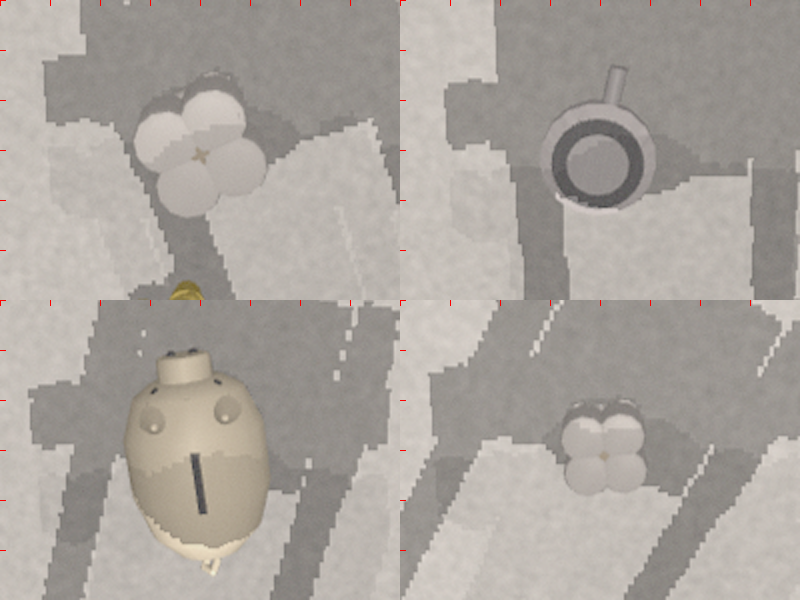

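View pics/m3.png

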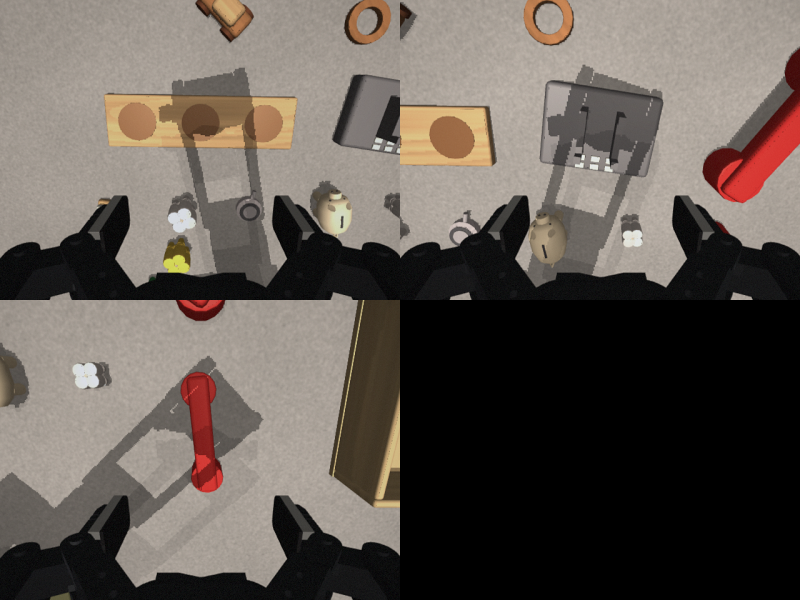

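```bash
python3 - <<'E'
from h import *
import pickle
C=pickle.load(open("cams.pkl","rb"))
def W(n,o,p,z,k=2): return px2w(C[n],np.array(o)+np.array(p)/k,z)[:2]
def molar(n,o,lobes,c,z,S):
    L=np.array([W(n,o,p,z) for p in lobes]); e=L[1]-L[0]+L[2]-L[3]; f=L[1]-L[2]+L[0]-L[3]
    print(n,"mark",W(n,o,c,z).round(4),"mean",L.mean(0).round(4),"yaws",np.round([np.arctan2(e[0],-e[1]), np.arctan2(f[1],f[0])],3),"spacing",np.linalg.norm(e)/2,np.linalg.norm(f)/2)
molar("bigmolar",(217,157),[(161,141),(215,120),(235,167),(189,188)],(200,156),.051,42)
molar("small",(220,154),[(182,137),(222,135),(225,173),(186,175)],(203,156),.039,30)
o=(217,145); a=W("chest",o,(198,165),.018); b=W("chest",o,(199,157),.008); s=W("chest",o,(217,67),.008)
print("chest",a.round(4),b.round(4),"stub",np.linalg.norm(s-b),"ang",np.arctan2(*(s-b)[::-1]))
o=(225,141); l=W("pig",o,(125,150),.034);r=W("pig",o,(269,150),.034);t=W("pig",o,(184,55),.034);d=W("pig",o,(207,258),.034)
print("pig mid",((l+r)/2).round(4),"w",np.linalg.norm(l-r),"slot",W("pig",o,(199,184),.061).round(4),"barrelmid",W("pig",o,(197,164),.034).round(4),"snout",t,"tail",d,"yaw",np.arctan2(*(t-d)[::-1]),"ears",np.diff([W("pig",o,(152,120),.058),W("pig",o,(228,109),.058)],axis=0))
A=W("hs",(0,0),(317,144),.044,1);B=W("hs",(0,0),(331,280),.044,1);print("hs",A,B,(A+B)/2,np.linalg.norm(A-B),np.arctan2(*(A-B)[::-1]))
D=[W("board",(0,0),np.array(p)*1.6,.015,1) for p in [(137,121),(200,122),(264,123)]];print("board",D)
im=cv2.imread("pics/full_phone.png")[115:265,220:420]
cv2.imwrite("pics/ph.png",np.uint8(255*(cv2.resize(im,None,fx=4,fy=4,interpolation=cv2.INTER_CUBIC)/255.)**.6))
# board discs by colour, top + wrist
for n,fn,c in [("top","top0",cam("top")),("wrist","full_board",C["board"])]:
    im=cv2.imread(f"pics/{fn}.png"); h=cv2.cvtColor(im,cv2.COLOR_BGR2HSV)
    m=cv2.inRange(im[:,:,0]/(im[:,:,2]+1.),.0,.52)&0  if 0 else ((h[:,:,0]<=14)&(h[:,:,1]>100)).astype(np.uint8)*255
    N,_,st,ce=cv2.connectedComponentsWithStats(cv2.morphologyEx(m,cv2.MORPH_OPEN,np.ones((5,5))))
    for i in range(1,N):
        if st[i,4]>300: print(n,ce[i].round(1),st[i,2:5],px2w(c,ce[i],.015)[:2].round(4))
E
```

```text
bigmolar mark [0.4325 0.1864] mean [0.4331 0.1864] yaws [0.413 0.454] spacing 0.018836823936708824 0.018791430365736893
small mark [ 0.441 -0.193] mean [ 0.4413 -0.1933] yaws [0.054 0.09 ] spacing 0.013726503211624995 0.013765863938392154
chest [0.4284 0.0684] [0.429  0.0682] stub 0.036536580740427496 ang -0.19465181867080772
pig mid [ 0.4422 -0.0697] w 0.05399098333231558 slot [ 0.4368 -0.0702] barrelmid [ 0.4368 -0.0697] snout [ 0.47751622 -0.06484692] tail [ 0.39882278 -0.07369439] yaw 0.111959477736635 ears [[ 0.00380723 -0.0257647 ]]
hs [ 0.42541207 -0.32559057] [ 0.31737904 -0.3368261 ] [ 0.37139556 -0.33120834] 0.10861571681937146 0.10362825025466153
board [array([0.5904027 , 0.25574874]), array([0.58883647, 0.15622284]), array([0.58726544, 0.05477549])]
top [591.1 126.8] [ 34  25 524] [ 0.7504 -0.5844]
top [498.9 190. ] [  75   97 2580] [ 0.613  -0.3855]
top [479.9 310.4] [  32   81 1436] [ 0.3647 -0.3373]
wrist [328.   9.] [ 28  24 457] [0.7516 0.1492]
wrist [590.5  33.2] [  68   71 2509] [ 0.733  -0.0818]
wrist [380.1  40.5] [  52   52 1103] [0.7271 0.1031]
wrist [219.2 193.9] [  60   59 2807] [0.5901 0.2558]
wrist [319.9 195.4] [  60   59 2691] [0.5887 0.1563]
wrist [421.4 197.5] [  60   59 2786] [0.5866 0.0557]
```

View pics/ph.png

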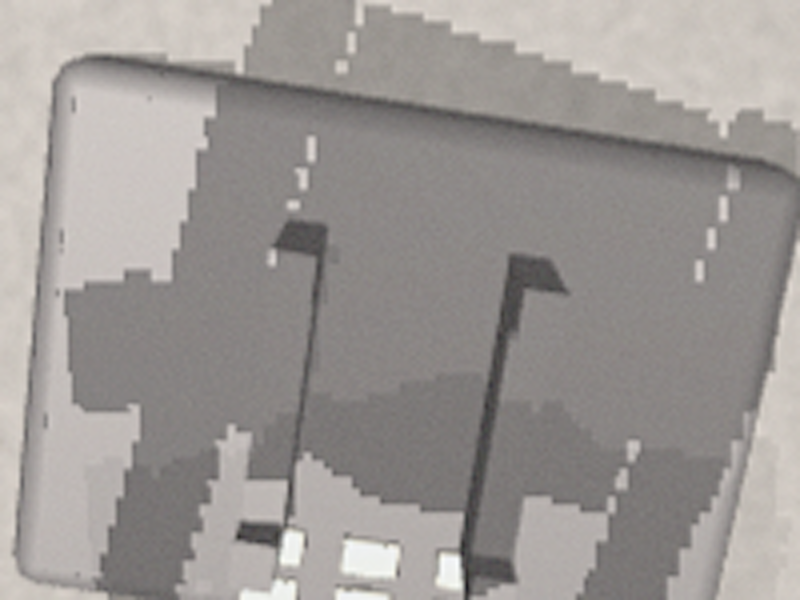

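The phone crop shows the base outline (far edge (110,58)→(760,160)) and two plates with prongs at about (300,235), (265,530), (535,270) and (490,570). The board fit is consistent, with disc spacing of 100 mm. Starting with the pig, then the large molar.

```bash
cat >> h.py <<'E'
B0=np.array([.5885,.1559]); BY=-.0175
def disc(y): return B0+y*np.array([-np.sin(BY),np.cos(BY)])
def pick(xy,a,z,op,w,N):
    move_gripper(op); manip.move_to([*xy,.14],down(a)); manip.line_to([*xy,z],.12,f_stop=15)
    move_gripper(0.0,N); g=readout.sense()["finger_gap"]; print("gap",g,"z",readout.sense()["ee_pos"])
    if abs(g-w)>.006: raise SystemExit("BAD GRIP")
    manip.line_to([*xy,.15],.15)
def place(xy,a,z,op,fs=6):
    manip.move_to([*xy,z+.06],down(a)); manip.line_to([*xy,z+.004],.1)
    hit=manip.line_to([*xy,z-.003],.02,f_stop=fs); s=readout.sense(); print("hit",hit,s["ee_pos"]-[*xy,z],s["wrist_force"])
    move_gripper(op); manip.line_to([*xy,z+.09],.15); print("t",readout.sense()["clock"])
E
python3 - <<'E'
from h import *
pick((.4368,-.0699),.13-np.pi/2,.0115,.085,.053,40)
place(disc(.1),BY-np.pi/2,.0265,.08)
pick((.4328,.1864),.43,.017,.065,.042,40)
place(disc(-.1),BY,.032,.065)
q=down(-np.pi/2); manip.move_to([.58,.155,.26],q); manip.dwell(.2); shot("wrist","bd2.png",(150,90,490,345),2.35)
print(readout.sense()["clock"])
E
```

```text
gap 0.05205331633781024 z [ 0.4371891  -0.06986747  0.01232465]
hit True [0.00118987 0.00042667 0.0009233 ] [-1.45535748 -0.66794209  4.49159168]
t 15.6583
gap 0.041579407366535835 z [0.43329774 0.18656581 0.01777662]
hit True [1.09230509e-03 9.47451717e-05 8.30073017e-04] [0.37096033 0.04494812 4.4419302 ]
t 23.2333
25.0
```

View pics/bd2.png

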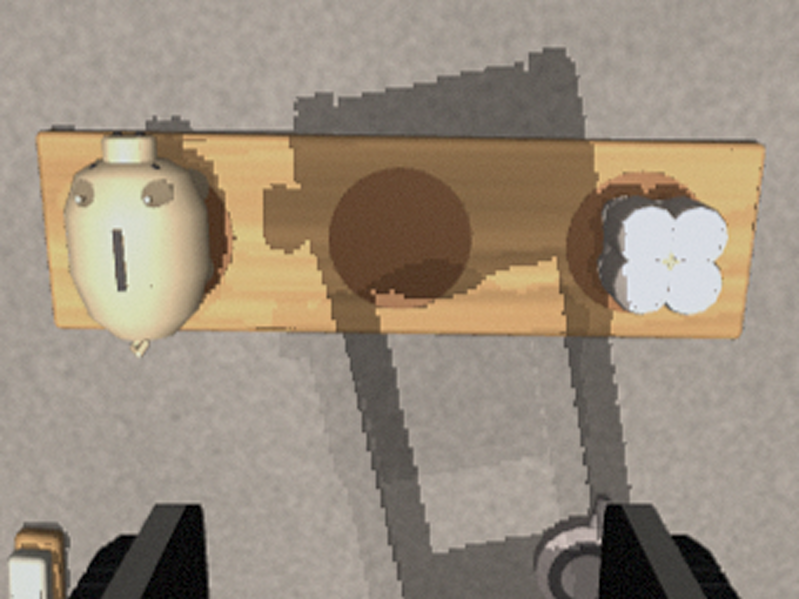

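Both are standing on their discs: pig slot at crop (119,260), large molar mark at (672,262). Checking the numbers and the phone/handset fits.

```bash
python3 - <<'E'
from h import *
import pickle
from scipy.optimize import minimize
c=cam("wrist"); f=lambda p,z: px2w(c,np.array([150,90])+np.array(p)/2.35,z)[:2]
big=f((672,262),.066)
print("big",big, big-disc(-.1)); print("pig slot",f((119,260),.076)-disc(.1), "pig width mid",(f((66,240),.049)+f((210,240),.049))/2-disc(.1),"middle disc",f((400,237),.015)-disc(0))
C=pickle.load(open("cams.pkl","rb"))
# handset silhouette fit
im=cv2.imread("pics/full_hs.png").astype(int)
m=((im[:,:,2]>60)&(im[:,:,1]<.45*im[:,:,2])&(im[:,:,0]<.45*im[:,:,2])).astype(np.uint8); m[:100]=0; m[320:]=0; m[:,:250]=0; m[:,420:]=0
t=np.linspace(0,2*np.pi,40)
def parts(p):
    out=[]
    for s in (-.058,.058): out.append(np.array([[s+.022*np.cos(a),.022*np.sin(a),z] for z in (0,.022) for a in t]))
    out.append(np.array([[x,y,z] for x in (-.058,.058) for y in (-.013,.013) for z in (.022,.044)]))
    r=R.from_euler('z',p[2])
    return [r.apply(o)+[p[0],p[1],0] for o in out]
def mask(p):
    k=np.zeros((1920,2560),np.uint8)
    for o in parts(p):
        q=np.array([w2px(C["hs"],w) for w in o]); cv2.fillPoly(k,[cv2.convexHull(np.int32(np.round(q*4)))],1)
    return cv2.resize(k*255,(640,480),interpolation=cv2.INTER_AREA)/255.
cost=lambda p: np.abs(mask(p)-m).sum()/m.sum()
best=min((minimize(cost,[.366,-.331,y0],method="Nelder-Mead",options=dict(initial_simplex=np.array([[.366,-.331,y0],[.376,-.331,y0],[.366,-.323,y0],[.366,-.331,y0+.1]]),maxiter=60)) for y0 in (.08,)),key=lambda r:r.fun)
print("hs",best.x,best.fun,m.sum())
# phone: top-face rectangle from edge lines
L=lambda a,b:np.cross([*a,1],[*b,1]); k=lambda p:(220+p[0]/4,115+p[1]/4)
X=lambda a,b:(np.cross(a,b)/np.cross(a,b)[2])[:2]
far=L(k((110,58)),k((760,160))); le=L(k((55,90)),k((20,550))); ri=L(k((795,190)),k((745,430))); ne=L((227,261),(397,282))
P=[px2w(C["phone"],X(a,b),.028)[:2] for a,b in ((far,le),(far,ri),(ne,ri),(ne,le))]
print("phone",np.round(P,4),np.mean(P,0),[np.linalg.norm(P[i]-P[i-1]).round(4) for i in range(4)])
yw=P[0]-P[1]+P[3]-P[2]; yaw=np.arctan2(-yw[0],yw[1]); print("yaw",yaw)
v=cv2.imread("pics/full_phone.png"); v=np.uint8(255*(v/255.)**.6); v=cv2.resize(v[115:285,210:430],None,fx=3.5,fy=3.5,interpolation=cv2.INTER_CUBIC)
ctr=np.mean(P,0); ry=R.from_euler('z',yaw)
def dr(pts,col):
    q=[(w2px(C["phone"],ry.apply(p)+[*ctr,0])-[210,115])*3.5 for p in pts]; cv2.polylines(v,[np.int32(q)],False,col,1)
dr([(sx*.055,sy*.075,.03) for sx,sy in((1,1),(1,-1),(-1,-1),(-1,1),(1,1))],(0,0,255))
for y in (-.026,-.018,.018,.026):
    dr([(-.022,y,.073),(-.022,y,.06),(.022,y,.06),(.022,y,.073)],(0,255,0))
cv2.imwrite("pics/ph2.png",v)
E
```

```text
big [0.5883581  0.05527758] [ 0.00160801 -0.00063773]
pig slot [ 0.00105358 -0.00035212] pig width mid [ 3.33638986e-03 -2.56101481e-05] middle disc [ 0.00010114 -0.00047022]
hs [ 0.36514112 -0.33157355  0.09770665] 0.05911780358764048 7516
phone [[ 0.6623 -0.0815]
 [ 0.6402 -0.2248]
 [ 0.5345 -0.2101]
 [ 0.554  -0.0656]] [ 0.59776802 -0.14548486] [np.float64(0.1094), np.float64(0.1449), np.float64(0.1067), np.float64(0.1459)]
yaw -0.14339564507984856
```

View pics/ph2.png

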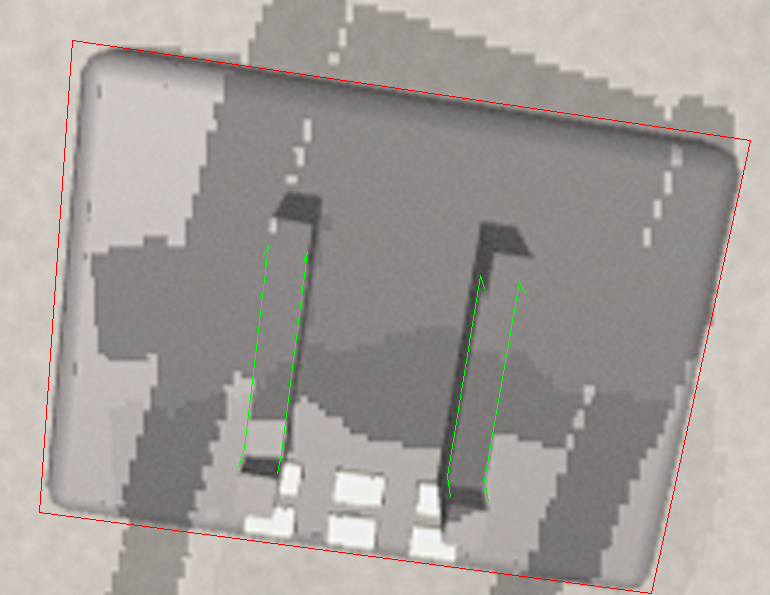

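The overlay agrees with the phone's outline and notches: centre about (0.598,-0.1455), yaw -0.143. The pig and large molar sit within about 1.5 mm of their disc centres. Next are the small molar and the chestpiece.

```bash
python3 - <<'E'
from h import *
pick((.4411,-.1931),.07,.0098,.055,.030,40)
place(disc(0)-[.001,0],BY,.0248,.05)
pick((.4285,.0683),-.195-np.pi/2,0.0,.062,.046,40)
place((.5874,.0553),BY-np.pi/2,.0675,.06,4)
q=down(-np.pi/2); manip.move_to([.58,.155,.26],q); manip.dwell(.2); shot("wrist","bd3.png",(150,90,490,345),2.35)
print(readout.sense()["clock"])
E
```

```text
gap 0.029628976785902643 z [ 0.44158558 -0.19337257  0.01056036]
hit True [0.00107459 0.00022211 0.00076206] [-0.09593641  0.42940774  5.70702622]
t 33.4667
gap 0.044155272575334886 z [0.42908558 0.06835202 0.00102749]
hit True [1.02332464e-03 3.47606969e-05 5.64689808e-04] [0.19347477 0.40027272 3.83074749]
t 40.725
41.6
```

View pics/bd3.png

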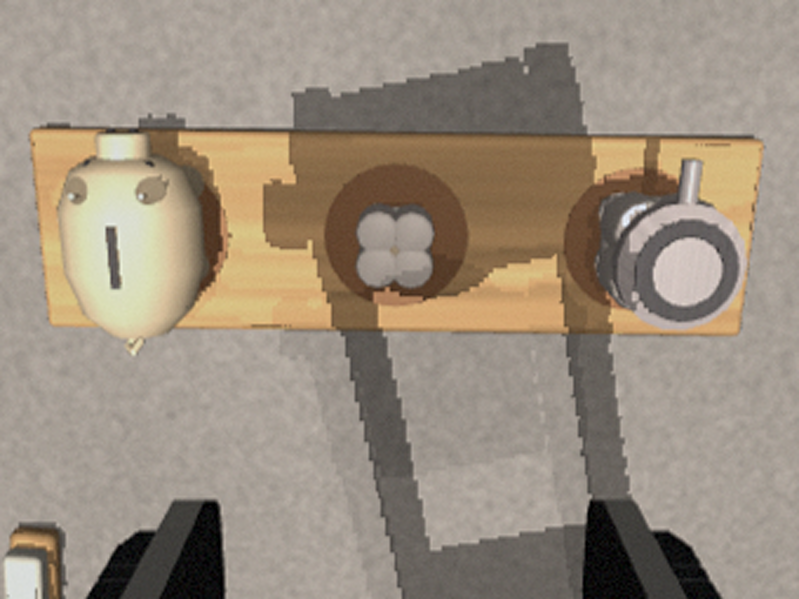

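```bash
python3 - <<'E'
from h import *
c=cam("wrist"); f=lambda p,z: px2w(c,np.array([150,90])+np.array(p)/2.35,z)[:2]
print("small",f((395,250),.0545)-disc(0),"disc",f((396,235),.015)-disc(0),"chest",f((688,271),.085)-disc(-.1))
pick((.3646,-.3316),.098-np.pi/2,.0136,.06,.026,50)
print(readout.sense()["wrist_force"])
place((.5968,-.1455),-.143,.0516,.055)
q=down(-np.pi/2); manip.move_to([.585,-.145,.26],q); manip.dwell(.2); shot("wrist","ph3.png",(170,80,470,305),2.6)
shot("side","side3.png",(330,130,490,250),5)
print(readout.sense()["clock"])
E
```

```text
small [ 1.27426285e-03 -4.29918685e-07] disc [-0.00011272 -0.00019967] chest [ 0.00137506 -0.00170073]
gap 0.025091128456377905 z [ 0.36501521 -0.33206326  0.01433204]
[ 0.00814094  0.00879904 -1.82078757]
hit True [ 0.00105451 -0.00038566  0.00074361] [-0.19977901  0.72070032  4.95806147]
t 49.7583
51.3417
```

View pics/ph3.png

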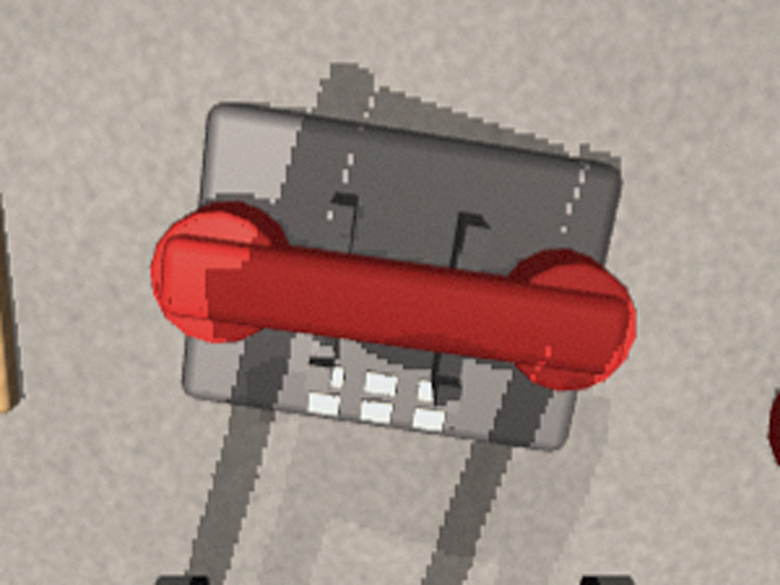

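View pics/full_side3.png

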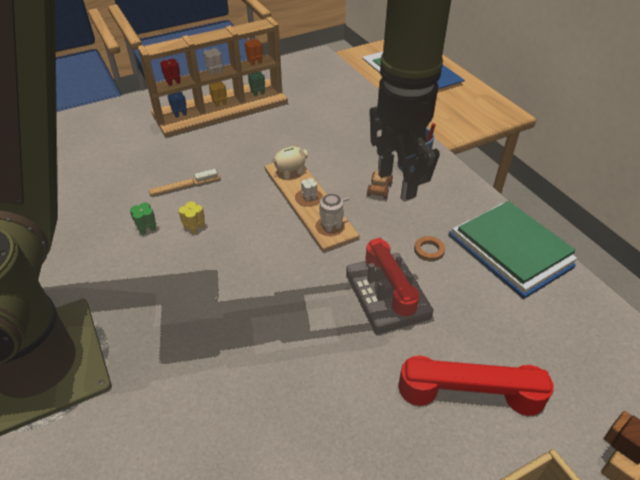

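```bash
python3 - <<'E'
from h import *
c=cam("wrist"); f=lambda p,z: px2w(c,np.array([170,80])+np.array(p)/2.6,z)[:2]
l,r=f((161,277),.08),f((634,333),.08); d=R.from_euler('z',.143).apply([*((l+r)/2-[.5978,-.1455]),0])
print("handset mid in phone frame",d,"len",np.linalg.norm(l-r),"yaw",np.arctan2(-(l-r)[0],(l-r)[1]))
s=readout.sense(); print(s["clock"],s["wrist_force"]); manip.close_job()
E
```

```text
handset mid in phone frame [ 0.00217948 -0.00135286  0.        ] len 0.15132352118254289 yaw -0.11971682464975993
51.3417 [ 0.40376764 -0.05562796  0.26605763]
the job is handed in; nothing more can be done
```

The job is done and handed in at 51 s on the clock, well under the 128 s limit. In the order asked, I set out the piggy bank, the large molar and the small molar, laid the stethoscope head on the large molar, then hung up the smaller red handset.

| Thing | Measured in the last pictures |
|---|---|
| Piggy bank | About 1 mm from its disc centre by its coin slot; a cruder width reading gave 3 mm. Upright in the pictures. |
| Large molar | About 1.7 mm from its disc centre |
| Small molar | About 1.3 mm from its disc centre |
| Stethoscope head | About 1 mm from the large molar's centre; looked flat in the side view |
| Handset | In both notches, cups outside the plates, about 2.5 mm from the cradle's centre |

- **Gripper on the stethoscope head:** the fingers closed to 44.2 mm where 46 mm was expected, but it still sat properly.
- **Handset length:** I read 151 mm off the picture against the 160 mm given. The ends I picked sit in from the true ends, so its offset is good to only a few millimetres.
- **Bystanders:** the toothbrush, car and ring look where they were by eye; I did not measure them. The robot was clear of everything when I handed in.

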